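# Find the softest spring foot and push its tag down

## Task

Three spring feet of the shaking plate that frees resin of bubbles stand side by side on the plywood board, each with a round rubber pad on its spring and a white T-shaped tag in front of it. With the fingertips, press each pad well down and let it rise again, one after the other from the robot's left to its right, to feel which spring is the softest; then push that foot's tag fully down until its head sits on its block. Leave the other two tags up, and leave the vials, the dropper bottle and the mould where they are: nothing is to be picked up.

Things in the scene. Friction and masses are not known exactly. Their poses are not given: they have to be found in the camera images.
- board: plywood board, 150 x 350 x 12 mm, fixed flat on the table; origin at the centre of its underside; y axis along its length (toward the robot's left), x axis away from the robot. It carries the three spring feet in a row along its y, one near y = +120 mm (left), one near 0 (middle), one near -120 mm (right); any foot may stand at any of these places.
- left_pad_top (a point): centre of the top of the left foot's round black rubber pad (43 mm across) when the pad is up, 72 mm above the table; a fixed point of the board. The feet look alike, their springs differ: the softest is less than half as stiff as either other. Pressing down with 5 N sinks the softest pad about 16 mm, the others 5 to 7 mm; each has its stop at 18 mm and springs back when let go.
- left_tag_top (a point): centre of the top of the left foot's tag when fully up, 70 mm above the table; a fixed point of the board. White T-shaped plunger, head 34 mm along the board, 14 mm deep, 8 mm thick, in a black guide block; 68 mm from the pad's centre, toward the robot. It starts 0 to 2 mm lower; fully down, 14 mm lower (56 mm above the table), its head sits on the block. It slides stiffly (about 2.5 N) and stays where pushed.
- middle_pad_top (a point): centre of the top of the middle foot's round black rubber pad (43 mm across) when the pad is up, 72 mm above the table; a fixed point of the board. The feet look alike, their springs differ: the softest is less than half as stiff as either other. Pressing down with 5 N sinks the softest pad about 16 mm, the others 5 to 7 mm; each has its stop at 18 mm and springs back when let go.
- middle_tag_top (a point): centre of the top of the middle foot's tag when fully up, 70 mm above the table; a fixed point of the board. White T-shaped plunger, head 34 mm along the board, 14 mm deep, 8 mm thick, in a black guide block; 68 mm from the pad's centre, toward the robot. It starts 0 to 2 mm lower; fully down, 14 mm lower (56 mm above the table), its head sits on the block. It slides stiffly (about 2.5 N) and stays where pushed.
- right_pad_top (a point): centre of the top of the right foot's round black rubber pad (43 mm across) when the pad is up, 72 mm above the table; a fixed point of the board. The feet look alike, their springs differ: the softest is less than half as stiff as either other. Pressing down with 5 N sinks the softest pad about 16 mm, the others 5 to 7 mm; each has its stop at 18 mm and springs back when let go.
- right_tag_top (a point): centre of the top of the right foot's tag when fully up, 70 mm above the table; a fixed point of the board. White T-shaped plunger, head 34 mm along the board, 14 mm deep, 8 mm thick, in a black guide block; 68 mm from the pad's centre, toward the robot. It starts 0 to 2 mm lower; fully down, 14 mm lower (56 mm above the table), its head sits on the block. It slides stiffly (about 2.5 N) and stays where pushed.
- foot_a_pad (a joint): how far the pad of foot a is pressed down, m: 0 up, 0.018 at its stop. Which place on the board foot a has changes from run to run and is not told
- foot_a_tag (a joint): how far the tag of the same foot a is pushed down, m: 0 to 0.002 at the start, 0.014 fully down on its block
- foot_b_pad (a joint): how far the pad of foot b is pressed down, m: 0 up, 0.018 at its stop. Which place on the board foot b has changes from run to run and is not told
- foot_b_tag (a joint): how far the tag of the same foot b is pushed down, m: 0 to 0.002 at the start, 0.014 fully down on its block
- foot_c_pad (a joint): how far the pad of foot c is pressed down, m: 0 up, 0.018 at its stop. Which place on the board foot c has changes from run to run and is not told
- foot_c_tag (a joint): how far the tag of the same foot c is pushed down, m: 0 to 0.002 at the start, 0.014 fully down on its block
- azure_vial: bystander: small screw vial, 24 mm across, 40 mm tall, white cap, standing on the board between two feet; origin at the centre of its underside
- navy_vial: bystander: small screw vial, 24 mm across, 40 mm tall, white cap, standing on the board between two feet; origin at the centre of its underside
- rose_vial: bystander: small screw vial, 27 mm across, 45 mm tall, standing on the table in front of the board; origin at the centre of its underside
- teal_dropper: bystander: dropper bottle, 25 mm across, 80 mm tall, standing on the table in front of the board; origin at the centre of its underside
- xo_mold: bystander: flat silicone mould, 42 x 136 x 12 mm, lying on the table past the board's right end; origin at the centre of its underside

How it is judged:
By the outcome, as a careful person would: the job done as asked, in the order asked, and still so for the second after the job is handed in, with the robot touching nothing.
It also fails if it takes over 51 s, if anything falls off the work surface, if the arm or the gripper's body presses on something with over 40 N, if the wrist force passes 120 N, or if a joint passes its speed limit or range.

## Robot

A 6-joint arm with a two-finger parallel gripper is mounted at the origin on a cart in front of the work surface, level with it; the furniture and walls round the work are solid. World frame = base frame: x ahead of the robot, y to its left, z up, the work surface at z = 0. Lengths are in m, angles in degrees, forces in N, time in s.
With the tool pointing down it reaches from about 0.3 to 0.75 m from the base axis. Payload 8.5 kg.
Tool frame: the origin (TCP) lies midway between the tips of the shut fingers; the grasp point (between the pads) lies 19 mm behind it (env.hold_point_z is the distance from the TCP to the grasp point, in m); z points along the fingers, y is the line along which they close (so a half turn about z gives the same grasp; the last joint's range is limited). The gripper opens to 85 mm and grips with 20 to 120 N. Pads are 22 mm wide; open, the fingers measure 114 mm over their backs; the gripper's body (76 mm by 85 mm) begins 54 mm behind the grasp point. The pads swing forward as they close: fully open they stand 13 mm farther back than shut.
Start: joints at [-85.273, 21.807, 74.336, -0, 83.858, -12.336], TCP at [0.161, -0.526, 0.231] pointing down, gripper open.
Joint ranges: [-178.18, 178.18], [-50.72, 133.34], [12.68, 142.11], [-81.47, 261.47], [9.98, 163.14], [-165.26, 165.26]. Speed limits (degrees/s): [136.94, 136.94, 180, 180, 180, 180].

## Interface

Orientations are given as a 3x3 rotation matrix whose columns are the frame's x, y, z axes.
In Python, from rig import observe, get_image, camera_info, env gives the robot as it stands.
- The arm moves only by the tool drive_tool, never from a script. Its arguments are lists of equal length, an entry for each row: "offset": the shift along the tool's x, y, z in units of 40 mm (1.0 is 40 mm), a list of three; "turn": the turn, a rotation vector about the tool's x, y, z in units of 6 degrees (1.0 is 6 degrees), a list of three; "hand": the opening, from 0 (shut) to 1 (fully open). A call has exactly 10 rows; each row shifts and turns the commanded pose from where the row before left it, along the tool's axes as they then stand; what a row does not reach is not made up. A row lasts 1/8 s, in which the tool goes at most 62.5 mm and 10.7 degrees, less where a joint would pass 70% of its speed; a pose out of reach is approached as far as the arm can. A call is refused whole if a number of a shift passes 1 or a number of a turn 1, either way. A call with a gripper value outside its range is refused whole. The fingers move at their own pace and stop on an object; "newtons" is the grip in N (left out, the last holds). Time passes only in rows, so rows that do not move let the fingers close, or fill a call up. It gives the time, the measured TCP pose, the force, the opening and the grip force at its end, in the units of the state.
- observe(): the state, without advancing time (a new reading comes with each control period).
- get_image(name): name is "scene" or "side" or "wrist"; returns the picture (400x640x3 uint8, blue, green, red); there is no depth.
- camera_info(name): a dict with "fx", "fy", "cx", "cy" (pixels), "k1" (the pictures are not rectified: a ray, as slopes to the right and down, at radius r is drawn at 1 + k1 r^2 times it, then the intrinsics apply), "world_to_cam" (4x4, takes a point from world to camera coordinates). Camera axes: x right, y down, z forward; pixel columns grow to the right and rows downward; lengths in m; the calibration is good to about 2 mm. A picture is of the moment at which its call begins: read the wrist's pose just before it. camera_info takes no time and is no camera call; for the wrist camera it gives the pose at the moment of the call.
- env.close_job(): hands the job in; it is judged then, once.
The state is a dict: "time_s": time; "q": joint angles; "qvel": joint speeds; "joint_efforts": joint torques, N m; "position": TCP position; "tool_rot": TCP orientation; "ft_force": force on the tool from outside, world axes, zero at the start; "wrist_torque": the same for the moment, N m; "grip_width": finger opening in m; "gripper_force": force on a finger pad.
Only numpy, scipy, OpenCV 4.12 (cv2) and the standard library are available. Lean on these libraries where they do the work, as an engineer would, in place of code of your own. Each camera call takes 0.05 s, during which the arm holds its last target. There are 200 camera calls.

## Working session

There is one attempt and no reset: what is moved stays moved. The work goes in short steps, Python scripts to look and compute and a tool call to move; the robot and the scene stay as the last step left them, time stands still between calls to the robot, and variables do not carry over. Pictures are saved under pics/ and viewed, at most 10 in all, crops included, and the job is handed in when it is done.

Besides the shell and the picture viewer there is one more tool, called after "Call:" by a JSON object that holds its "op" and its "data". drive_tool: Moves the arm, as the interface text tells. Its arguments: {"type":"object","properties":{"offset":{"type":"array"},"turn":{"type":"array"},"hand":{"type":"array"},"newtons":{"type":"number"}},"required":["offset","turn","hand"]}

```bash
mkdir -p pics; ls; python3 - <<'E'
from rig import *
import cv2
s=observe();print(s['time_s'],s['position'],s['tool_rot'],s['ft_force'],s['grip_width'])
for n in("scene","side"):
    cv2.imwrite(f"pics/{n}0.png",get_image(n)); print(n,camera_info(n))
E
```

```text
pics
0.0 [ 0.16136026 -0.52548584  0.23069851] [[ 9.55986864e-01  2.93409441e-01 -1.24336222e-04]
 [ 2.93409302e-01 -9.55985793e-01  1.46478110e-03]
 [ 3.10916941e-04 -1.43679289e-03 -9.99998919e-01]] [ 0.54314518  0.54203977 -1.01304697] 0.08553935784746543
scene {'fx': 491.6436234533391, 'fy': 491.6436234533391, 'cx': 319.53564531790107, 'cy': 190.31421267856422, 'k1': -0.054694175835499854, 'world_to_cam': array([[-0.46389555, -0.88585723, -0.00760769,  0.1439007 ],
       [-0.69555663,  0.36953261, -0.61615471,  0.42899047],
       [ 0.54863639, -0.28053985, -0.78758841,  0.8864052 ],
       [ 0.        ,  0.        ,  0.        ,  1.        ]])}
side {'fx': 426.3733883463157, 'fy': 426.3733883463157, 'cx': 318.49516827772794, 'cy': 203.44679165216408, 'k1': -0.04690760968396579, 'world_to_cam': array([[ 9.73414137e-01, -2.29050657e-01, -8.45717470e-04,
        -5.46247029e-01],
       [-1.26438409e-01, -5.34248932e-01, -8.35817808e-01,
         7.36679958e-02],
       [ 1.90992794e-01,  8.13703801e-01, -5.49006263e-01,
         8.91157970e-01],
       [ 0.00000000e+00,  0.00000000e+00,  0.00000000e+00,
         1.00000000e+00]])}
```

View pics/scene0.png

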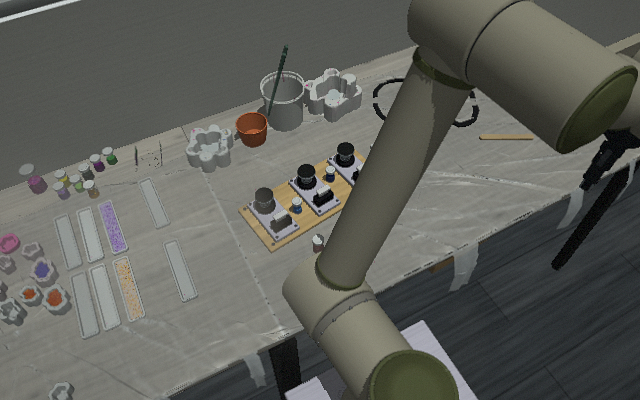

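View pics/side0.png

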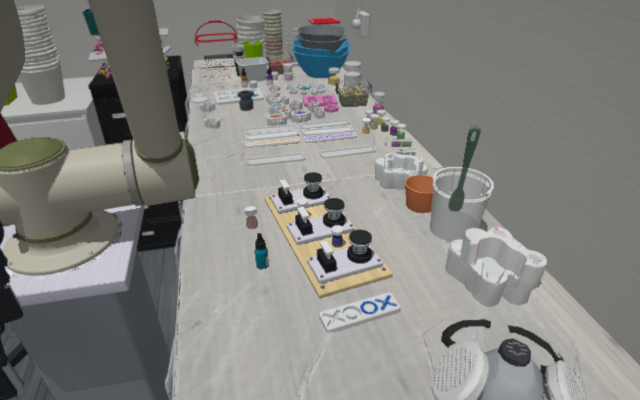

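The scene view shows the left, middle and right pads near (264,195), (306,172) and (346,150). In the side view they're near (313,180), (334,206) and (361,239). I'll enlarge both views to read them closer.

```bash
python3 - <<'E'
import cv2,numpy as np
a=cv2.imread("pics/side0.png")[165:295,255:395]; b=cv2.imread("pics/scene0.png")[135:255,235:375]
cv2.imwrite("pics/c1.png",cv2.resize(a,None,fx=4.4,fy=4.4,interpolation=cv2.INTER_CUBIC))
cv2.imwrite("pics/c2.png",cv2.resize(b,None,fx=4.4,fy=4.4,interpolation=cv2.INTER_CUBIC))
E
```

```text
(no output)
```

View pics/c1.png

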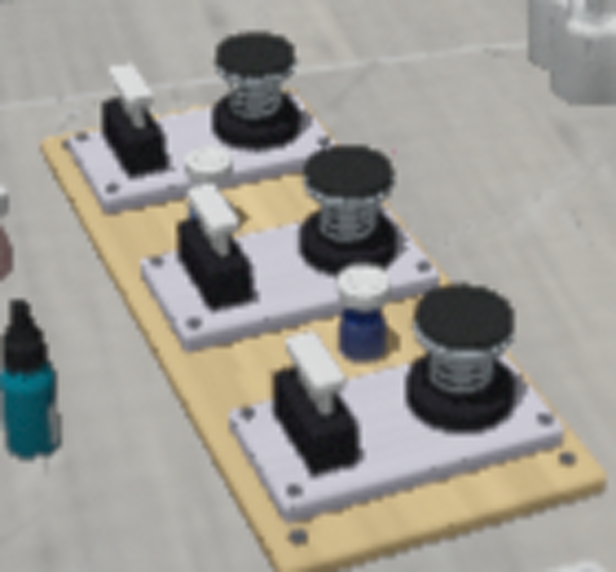

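View pics/c2.png

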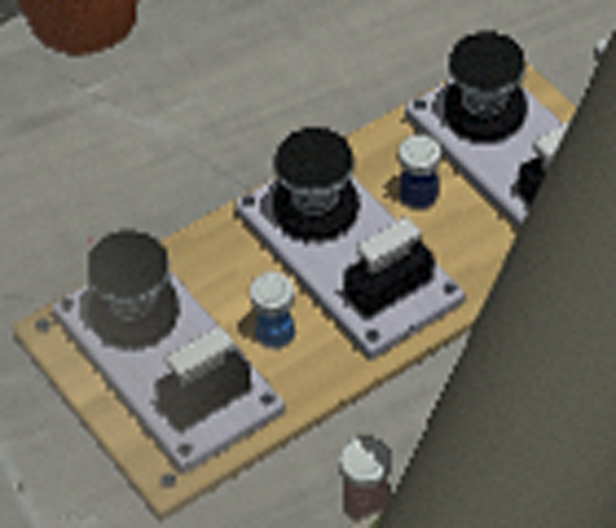

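The crops show all three pad tops and tags. In c1 the pads are at (255,54), (348,171) and (464,313). In c2 they are at (127,261), (314,157) and (486,60), and the arm hides the right tag. I'll fit the board pose (x, y, yaw) to all of these points.

```bash
cat > h.py <<'E'
import numpy as np
from rig import *
from scipy.optimize import least_squares
def proj(n,P,c=None):
    c=c or camera_info(n); W=c['world_to_cam']; p=np.asarray(P)@W[:3,:3].T+W[:3,3]
    s=p[:,:2]/p[:,2:]; s=s*(1+c['k1']*(s**2).sum(1,keepdims=True))
    return s*c['fx']+[c['cx'],c['cy']]
def pts(v):
    x,y,t=v; R=np.array([[np.cos(t),-np.sin(t)],[np.sin(t),np.cos(t)]])
    o=[]
    for dx,z in((v3/1000,.072),(v3/1000-.068,.069)):
        for yy in(.12,0,-.12): o.append(np.r_[R@[dx,yy]+[x,y],z])
    return np.array(o)
v3=0
E
python3 - <<'E'
from h import *
S=np.array([[255,54],[348,171],[464,313],[130,83],[212,208],[315,362]])/4.4+[255,165]
C=np.array([[127,261],[314,157],[486,60],[205,352],[390,240]])/4.4+[235,135]
ci={n:camera_info(n) for n in("scene","side")}
def f(v):
    P=pts(v); return np.r_[(proj("side",P,ci["side"])-S).ravel(),(proj("scene",P[:5],ci["scene"])-C).ravel()]
r=least_squares(f,[.5,-.1,0],loss='soft_l1');print(r.x,np.degrees(r.x[2]));print(r.fun.reshape(-1,2).round(1));print(pts(r.x).round(4))
E
```

```text
[ 0.56922515 -0.1032941   0.15884152] 9.10094868853584
[[-0.7 -2.1]
 [-0.3 -2. ]
 [-0.1 -1.4]
 [-0.7 -1.7]
 [-0.3 -2.1]
 [-0.2 -2.3]
 [ 1.  -0.7]
 [ 0.9 -1.1]
 [ 1.2 -1.4]
 [-0.  -1.3]
 [ 0.9 -1.3]]
[[ 0.5502  0.0152  0.072 ]
 [ 0.5692 -0.1033  0.072 ]
 [ 0.5882 -0.2218  0.072 ]
 [ 0.4831  0.0044  0.069 ]
 [ 0.5021 -0.114   0.069 ]
 [ 0.5211 -0.2325  0.069 ]]
```

Call:
{"op": "drive_tool", "data": {"offset": [[0.9,-0.9,0],[0.9,-0.9,0],[0.9,-0.9,0],[0.9,-0.9,0],[0.9,-0.9,0],[0.9,-0.9,0],[0.9,-0.9,0],[0.9,-0.9,0],[0.9,-0.9,0],[0,0,0]], "turn": [[0,0,0.7],[0,0,0.6],[0,0,0],[0,0,0],[0,0,0],[0,0,0],[0,0,0],[0,0,0],[0,0,0],[0,0,0]], "hand": [0,0,0,0,0,0,0,0,0,0]}}

```text
time_s: 1.35
position: [0.4214, -0.1459, 0.2311]
tool_rot: [[0.986, 0.166, -0.0], [0.166, -0.986, 0.001], [-0.0, -0.001, -1.0]]
ft_force: [-0.2, -0.6, -0.6]
grip_width: -0.0001
gripper_force: 0.0
```

```bash
python3 - <<'E'
from h import *
import cv2
s=observe();c=camera_info("wrist");cv2.imwrite("pics/w1.png",get_image("wrist"))
import pickle;pickle.dump(c,open("w1.pkl","wb"))
print(s['time_s'],s['position'],s['tool_rot'].round(3),np.abs(s['qvel']).max(),s['ft_force'])
print(proj("wrist",pts([.5692,-.1033,.1588]),c).round(1))
E
```

```text
1.35 [ 0.42140389 -0.1459425   0.23108816] [[ 0.986  0.166 -0.   ]
 [ 0.166 -0.986  0.001]
 [-0.    -0.001 -1.   ]] 4.367878063224997 [-0.21556712 -0.60521215 -0.58335378]
[[164.2  14.2]
 [297.5  12.9]
 [431.9  15.7]
 [173.6  92.8]
 [298.2  92.7]
 [423.5  94.5]]
```

View pics/w1.png

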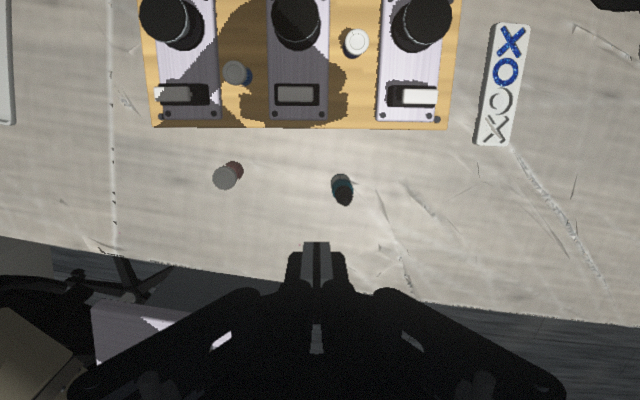

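The wrist view has the tags at about (174,94), (296,95) and (416,96), 2 px from the prediction (about 1 mm per px). I'm shifting the board estimate to (0.567, -0.102), then pressing the left pad.

Call:
{"op": "drive_tool", "data": {"offset": [[0.95,-0.88,0],[0.95,-0.87,0],[0.95,-0.87,0],[0.95,-0.87,0.4],[0,0,1],[0,0,1],[0,0,1],[0,0,0.55],[0,0,0.4],[0,0,0]], "turn": [[0,0,0],[0,0,0],[0,0,0],[0,0,0],[0,0,0],[0,0,0],[0,0,0],[0,0,0],[0,0,0],[0,0,0]], "hand": [0,0,0,0,0,0,0,0,0,0]}}

```text
time_s: 2.65
position: [0.5471, 0.0123, 0.0572]
tool_rot: [[0.987, 0.159, -0.003], [0.159, -0.987, 0.0], [-0.003, -0.001, -1.0]]
ft_force: [-6.1, 0.5, 13.7]
grip_width: 0.0001
gripper_force: 6.8
```

Call:
{"op": "drive_tool", "data": {"offset": [[0,0,-0.7],[0,0,-0.8],[0,0,0],[0,0.97,0],[0,0.97,0],[0,0.97,0],[0,0,0],[0,0,0.75],[0,0,0.75],[0,0,0]], "turn": [[0,0,0],[0,0,0],[0,0,0],[0,0,0],[0,0,0],[0,0,0],[0,0,0],[0,0,0],[0,0,0],[0,0,0]], "hand": [0,0,0,0,0,0,0,0,0,0]}}

```text
time_s: 3.9
position: [0.5663, -0.1012, 0.0564]
tool_rot: [[0.987, 0.161, -0.001], [0.161, -0.987, 0.0], [-0.001, -0.0, -1.0]]
ft_force: [-2.9, 0.1, 9.9]
grip_width: -0.0001
gripper_force: 5.2
```

Call:
{"op": "drive_tool", "data": {"offset": [[0,0,-0.7],[0,0,-0.8],[0,0,0],[0,1,0],[0,1,0],[0,1,0],[0,0,0],[0,0,0.75],[0,0,0.75],[0,0,0]], "turn": [[0,0,0],[0,0,0],[0,0,0],[0,0,0],[0,0,0],[0,0,0],[0,0,0],[0,0,0],[0,0,0],[0,0,0]], "hand": [0,0,0,0,0,0,0,0,0,0]}}

```text
time_s: 5.15
position: [0.5856, -0.2184, 0.056]
tool_rot: [[0.987, 0.161, -0.002], [0.161, -0.987, 0.001], [-0.002, -0.001, -1.0]]
ft_force: [-1.4, -1.3, 5.5]
grip_width: 0.0001
gripper_force: 2.3
```

At about 16 mm the forces were left 13.7 N, middle 9.9 N and right 5.5 N, so the right spring is the softest. I'll rise and move over the right tag for a closer look.

Call:
{"op": "drive_tool", "data": {"offset": [[0,0,-0.7],[0,0,-1],[0,0,-0.8],[-0.9,0.07,0],[-0.9,0,0],[0,0,0],[0,0,0],[0,0,0],[0,0,0],[0,0,0]], "turn": [[0,0,0],[0,0,0],[0,0,0],[0,0,0],[0,0,0],[0,0,0],[0,0,0],[0,0,0],[0,0,0],[0,0,0]], "hand": [0,0,0,0,0,0,0,0,0,0]}}

```text
time_s: 6.4
position: [0.5157, -0.2337, 0.1572]
tool_rot: [[0.987, 0.161, -0.0], [0.161, -0.987, 0.0], [-0.0, -0.0, -1.0]]
ft_force: [0.7, 0.3, 0.0]
grip_width: -0.0002
gripper_force: 0.0
```

```bash
python3 - <<'E'
from h import *
import cv2
s=observe();c=camera_info("wrist");im=get_image("wrist");cv2.imwrite("pics/w2.png",im)
import pickle;pickle.dump(c,open("w2.pkl","wb"))
print(s['time_s'],s['position'],s['ft_force'])
print(proj("wrist",pts([.5672,-.1018,.1588]),c).round(1), proj("wrist",[s['position']],c))
E
```

```text
6.4 [ 0.51567388 -0.23368836  0.15715181] [0.71771384 0.27499015 0.03625435]
[[  3.6 113.4]
 [151.2 109.7]
 [314.9 109. ]
 [ 28.6 196.4]
 [165.7 196.9]
 [314.6 197.5]] [[317.91697302 255.21563456]]
```

View pics/w2.png

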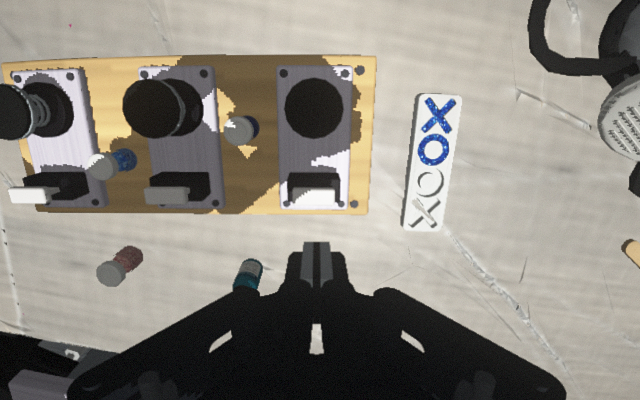

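The tag head is at about (314,195) and the prediction was (314.6,197.5), so they agree to about 1 mm. Pushing it down.

Call:
{"op": "drive_tool", "data": {"offset": [[0.12,-0.06,0],[0,0,0],[0,0,0.9],[0,0,0.9],[0,0,0.3],[0,0,0.2],[0,0,0.15],[0,0,0.1],[0,0,0],[0,0,0]], "turn": [[0,0,0],[0,0,0],[0,0,0],[0,0,0],[0,0,0],[0,0,0],[0,0,0],[0,0,0],[0,0,0],[0,0,0]], "hand": [0,0,0,0,0,0,0,0,0,0]}}

```text
time_s: 7.7
position: [0.5202, -0.2309, 0.056]
tool_rot: [[0.987, 0.161, 0.001], [0.161, -0.987, -0.001], [0.001, 0.001, -1.0]]
ft_force: [-0.9, 1.6, 5.6]
grip_width: 0.0002
gripper_force: 2.9
```

Call:
{"op": "drive_tool", "data": {"offset": [[0,0,0.03],[0,0,0.03],[0,0,0],[0,0,0],[0,0,0],[0,0,0],[0,0,0],[0,0,0],[0,0,0],[0,0,0]], "turn": [[0,0,0],[0,0,0],[0,0,0],[0,0,0],[0,0,0],[0,0,0],[0,0,0],[0,0,0],[0,0,0],[0,0,0]], "hand": [0,0,0,0,0,0,0,0,0,0]}}

```text
time_s: 8.95
position: [0.5202, -0.231, 0.0558]
tool_rot: [[0.987, 0.161, 0.002], [0.161, -0.987, -0.002], [0.002, 0.002, -1.0]]
ft_force: [-6.6, 4.6, 24.1]
grip_width: 0.0001
gripper_force: 12.6
```

The tool stops at z = 0.056 and the force rises to 24 N, so the tag is on its block. Retreating.

Call:
{"op": "drive_tool", "data": {"offset": [[0,0,-0.3],[0,0,-0.9],[0,0,-1],[0,0,-1],[0,0,-0.5],[-0.8,0,0],[-0.8,0,0],[0,0,0],[0,0,0],[0,0,0]], "turn": [[0,0,0],[0,0,0],[0,0,0],[0,0,0],[0,0,0],[0,0,0],[0,0,0],[0,0,0],[0,0,0],[0,0,0]], "hand": [0,0,0,0,0,0,0,0,0,0]}}

```text
time_s: 10.2
position: [0.4573, -0.241, 0.2008]
tool_rot: [[0.987, 0.162, 0.0], [0.162, -0.987, -0.0], [0.0, 0.0, -1.0]]
ft_force: [0.5, -0.1, -0.6]
grip_width: 0.0001
gripper_force: 0.0
```

```bash
python3 - <<'E'
from h import *
import cv2
s=observe();print(s['time_s'],s['position'],s['ft_force'])
a=get_image("side")[165:295,235:395]
cv2.imwrite("pics/c3.png",cv2.resize(a,None,fx=4.4,fy=4.4,interpolation=cv2.INTER_CUBIC))
E
```

```text
10.2 [ 0.45729888 -0.24095221  0.20081761] [ 0.53600262 -0.10292386 -0.62858262]
```

View pics/c3.png

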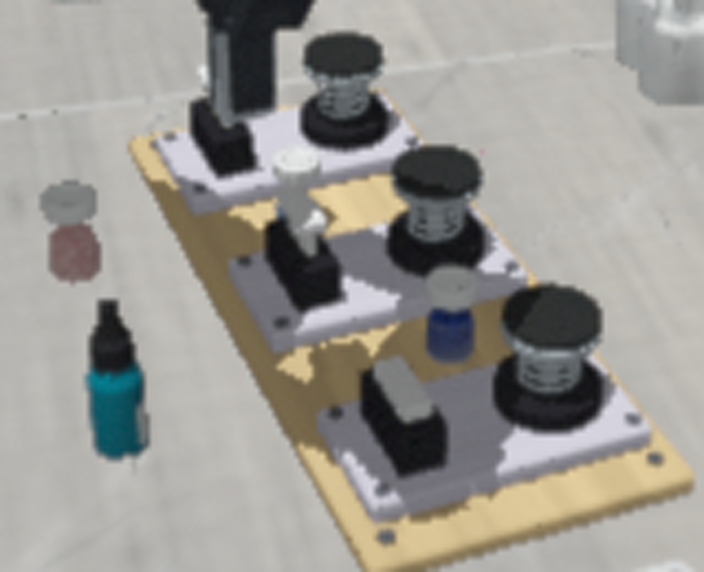

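The right tag's head at (403,388) is seated on its block. The middle tag is up and the left tag's edge shows up behind the gripper. All three pads are up, and the vials and dropper are in place.

```bash
python3 -c "
from rig import env
print(env.close_job())"
```

```text
the job is handed in; nothing more can be done
None
```

I pressed the pads left, middle, right; the right foot is the softest (about 5.5 N at 16 mm, against 13.7 N left at 15 mm and 9.9 N middle), so I pushed its tag down onto its block, left the other two tags alone, moved the arm clear and handed the job in.

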